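# Index the nozzle turret and take out the long nozzle

## Robot

A 6-joint arm with a two-finger parallel gripper is mounted at the origin on the work surface. World frame = base frame: x ahead of the robot, y to its left, z up, the work surface at z = 0. Lengths are in m, angles in rad, forces in N, time in s.
With the tool pointing down it reaches from about 0.325 to 0.775 m from the base axis. Payload 5.5 kg.
Tool frame: the origin (TCP) lies at the very end of the fingers, on their centre line; the grasp point (between the pads) lies arm.grasp_offset behind it (arm.grasp_offset is the distance from the TCP to the grasp point, in m); x points along the fingers, y is the direction in which the jaws open and shut, and the axes are right-handed (so a half turn about x gives the same grasp; the last joint's range is limited). The gripper opens to 85 mm and grips with 20 to 120 N. Pads are 22 mm wide; open, the fingers measure 114 mm over their backs; the gripper's body (76 mm by 85 mm) begins 54 mm behind the grasp point. The pads swing forward as they close: fully open they stand 13 mm farther back than shut.
Start: joints at [-1.217, 0.091, 1.231, -0, 1.82, -0.057], TCP at [0.24, -0.55, 0.231] pointing down, gripper open.
Joint ranges: [-2.87, 2.87], [-0.86, 2.18], [0.17, 2.46], [-1.51, 4.65], [0.06, 2.69], [-2.65, 2.65]. Speed limits (rad/s): [2.57, 2.57, 3.01, 3.14, 3.14, 3.14].

## Interface

Orientations are given as a rotation vector (axis times angle).
In Python, from station import arm gives the robot as it stands.
- The arm moves only by the tool arm_command, never from a script. Its argument "rows" is a list of rows, each a list of 7 numbers: the shift along the tool's x, y, z in units of 25 mm (1.0 is 25 mm), then the turn, a rotation vector about the tool's x, y, z in units of 8 degrees (1.0 is 8 degrees), then the opening, from 0 (shut) to 1 (fully open). In form: [[x, y, z, rx, ry, rz, claw], ...]. A call has 1 to 5 rows; each row is the pose to reach, as a shift and turn from the pose measured when the call began, along the tool's axes at that moment; what a row does not reach only later rows make up. A row lasts 1/8 s, in which the tool goes at most 62.5 mm and 10.7 degrees, less where a joint would pass 70% of its speed; a pose out of reach is approached as far as the arm can. A call with a gripper value outside its range is refused whole. The fingers move at their own pace and stop on an object; "squeeze" is the grip in N (left out, the last holds). Time passes only in rows, so rows that repeat a pose let the fingers close. It gives the time, the measured TCP pose, the force and the opening at its end, in the units of the state.
- arm.read_state(): the state, without advancing time (a new reading comes with each control period).
- arm.capture(name): name is "side" or "top"; returns the picture (384x512x3 uint8, red, green, blue); there is no depth.
- arm.get_calibration(name): a dict with "K" (3x3 intrinsics, pixels), "k1" (the pictures are not rectified: a ray, as slopes to the right and down, at radius r is drawn at 1 + k1 r^2 times it, then the intrinsics apply), "R" (3x3) and "t" (3): a world point X has camera coordinates R X + t. Camera axes: x right, y down, z forward; pixel columns grow to the right and rows downward; lengths in m; the calibration is good to about 2 mm. A picture is of the moment at which its call begins. get_calibration takes no time and is no camera call.
- arm.hand_in(): hands the job in, once; it reports no verdict.
Trained networks look in the newest picture that a camera, given by its name, has taken for a name from the list of things; names that differ only in an ending like _2 or _b are one class to them, and where a whole thing is asked for, a point or a joint stands for the part that bears it (a point fixed in the world has none). Each returns a list of dicts, best first, with "conf" (0 to 1); they miss things now and then, are a little off and sometimes report something else, mostly with a low value. They report only what shows in the picture. A call takes as long as a camera call. They do not tell look-alikes from the thing itself.
- arm.outline_of(label, camera): "region" (384x512 bool, what is visible of it) and "extent" ([centre column, centre row, width, height] in pixels, round what is visible of it).
The state is a dict: "time": time; "joints": joint angles; "dq": joint speeds; "joint_efforts": joint torques, N m; "ee_pos": TCP position; "tcp_rot": TCP orientation; "contact_force": force on the tool from outside, world axes, zero at the start; "torque": the same for the moment, N m; "width": finger opening in m.
Only numpy, scipy, OpenCV 4.12 (cv2) and the standard library are available. Lean on these libraries where they do the work, as an engineer would, in place of code of your own. Each camera call takes 0.05 s, during which the arm holds its last target.

## Task

Turn the air-nozzle turret (the black bar over its middle is its handle) until the longest nozzle stands at the pointer on the turret's base. There, unscrew that nozzle a quarter turn anticlockwise (seen from above), lift it straight out, and set it down gently, standing upright, in the empty steel cup.

Things in the scene. Friction and masses are not known exactly. Their poses are not given: they have to be found in the camera images.
- nozzle: Longest brass nozzle on the turret, 110-220 g. Origin: centre of foot underside, z up, 41 mm above the table as mounted. Upwards: foot bar 34x12 mm along x (0-6 mm), collar 36 mm wide (15-23), round grip 30 mm wide (23-63), tip at 83. Locked while its x is along the turret's x; turned anticlockwise 90 +-12 deg (stop at about 100, little torque) it lifts out freely, clear after 25 mm; play 1.5 mm
- turret: Square aluminium head, 156 mm, deck 56 mm above the table. Origin on its turning axis, 30 mm above the table. Brass parts at (+-50, +-50) mm in its x, y, in rings 5 mm high; the long one starts 20-70 deg from the pointer, either side. Black bar handle over the axis: 14 mm thick along x, 46 long along y, 86 to 110 mm above the table. Turns both ways, friction 0.25 N m, stays put, no clicks
- index (a point): Where the axis of a nozzle brought to the pointer stands: level with the deck (56 mm above the table), 71 mm from the turret axis towards the pointer. The pointer is an upright steel pin, 16 mm thick, top 62 mm above the table, on the base 130 mm from the turret axis, on the robot's side; the base faces up to 20 deg left or right, so go by the pin
- cup: The empty round steel cup, 62 mm wide outside, 56 mm inside, 26 mm high, floor 4 mm above the table; fixed to the table on one side of the turret. Origin: centre of its underside. A like cup on the other side already holds brass parts
There are look-alikes about, which are no part of the job. What is shaped like the cup but blue or orange is not meant.

How it is judged:
On the way, in this order (a step that is already met when the one before it is completed fails the run):
1. the turret has been turned so that the long nozzle, still locked in its seat, stands at the pointer (axis within 18 mm of the index point) (horizontal distance between nozzle and index below 0.018 m and z of nozzle in the frame of turret below 0.018 m and angle between the x axis of nozzle and the x axis of turret, either way round below 0.5 rad), for 0.2 s.
2. the long nozzle, still in its seat at the pointer (within 25 mm), has been unscrewed by more than 60 degrees (horizontal distance between nozzle and index below 0.025 m and z of nozzle in the frame of turret below 0.022 m and angle between the x axis of nozzle and the x axis of turret, either way round above 1.05 rad), for 0.1 s.
3. the long nozzle has been lifted clear of the turret (foot more than 62 mm above the table) (height (world z) of nozzle above 0.062 m), for 0.1 s.
At the end, for the whole second after the job is handed in: The long nozzle stands in the empty cup: its foot within 24 mm of the cup's centre and less than 12 mm above the table, within 20 degrees of upright, at rest and released (horizontal distance between nozzle and cup below 0.024 m and height (world z) of nozzle below 0.012 m and angle between nozzle's own z axis and vertical below 0.35 rad and linear speed of nozzle below 0.03 m/s and contact force between nozzle and the fingers below 0.5 N); the robot touches nothing.
It fails at once if the nozzle is dropped into the cup (moves faster than 0.7 m/s inside it) (horizontal distance between nozzle and cup below 0.03 m and height (world z) of nozzle below 0.03 m and linear speed of nozzle above 0.7 m/s).
It also fails if it takes over 56 s, if anything falls off the work surface, if the arm or the gripper's body presses on something with over 40 N, if the wrist force passes 120 N, or if a joint passes its speed limit or range.

## Working session

There is one attempt and no reset: what is moved stays moved. The work goes in short steps, Python scripts to look and compute and a tool call to move; the robot and the scene stay as the last step left them, time stands still between calls to the robot, and variables do not carry over. Pictures are saved under pics/ and viewed, and the job is handed in when it is done.

Besides the shell and the picture viewer there is one more tool, called after ">>>" as name([rows], argument=value, ...), one row to a line, values as JSON. arm_command: Moves the arm, as the interface text tells. Its arguments: {"type":"object","properties":{"rows":{"type":"array"},"squeeze":{"type":"number"}},"required":["rows"]}

```bash
ls; mkdir -p pics
python3 - <<'E'
from station import arm
import cv2
for c in("top","side"):
    im=arm.capture(c); cv2.imwrite(f"pics/{c}0.png",im[:,:,::-1])
    print(arm.get_calibration(c))
s=arm.read_state();print(s, arm.grasp_offset)
E
```

```text
pics
{'K': array([[442.38020033,   0.        , 240.61942185],
       [  0.        , 442.38020033, 191.36889663],
       [  0.        ,   0.        ,   1.        ]]), 'k1': -0.09325657594334386, 'R': array([[ 0.01060191, -0.99981013,  0.01634916],
       [-0.99213086, -0.01255755, -0.12457395],
       [ 0.1247556 , -0.01489978, -0.99207562]]), 't': array([-0.02382929,  0.54086155,  1.05169429])}
{'K': array([[391.90801618,   0.        , 254.28220487],
       [  0.        , 391.90801618, 187.80812843],
       [  0.        ,   0.        ,   1.        ]]), 'k1': -0.06026250890779188, 'R': array([[-0.99813768, -0.06096011,  0.00224639],
       [-0.04465049,  0.70500782, -0.70779256],
       [ 0.04156339, -0.70657473, -0.70641676]]), 't': array([0.52791116, 0.0816469 , 0.81886631])}
{'time': 0.1, 'joints': array([-1.21669339e+00,  9.17860021e-02,  1.23180126e+00, -1.29555096e-05,
        1.81984516e+00, -5.67327331e-02]), 'dq': array([-0.00113823, -0.00177022, -0.00055885, -0.00119834, -0.00151227,
       -0.0005908 ]), 'joint_efforts': array([ 3.93454480e-03, -4.60215640e+01, -4.19218433e+01,  1.21987100e-04,
        1.05914069e-02, -1.32901724e-05]), 'ee_pos': array([ 0.23950504, -0.54982097,  0.2302423 ]), 'tcp_rot': array([ 1.99564394,  0.41771597, -1.99622492]), 'contact_force': array([ 0.73050056, -0.21398043, -0.05401266]), 'torque': array([ 0.01282829,  0.00185008, -0.0660362 ]), 'width': 0.08549806668793812} 0.0187
```

View pics/top0.png

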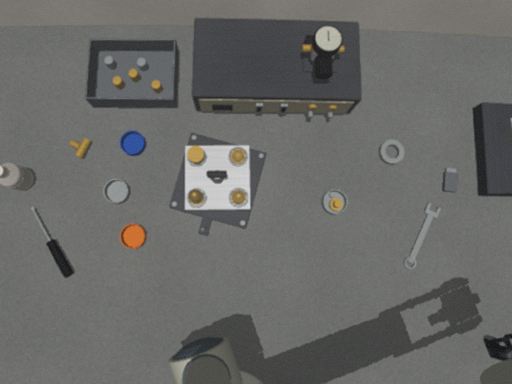

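View pics/side0.png

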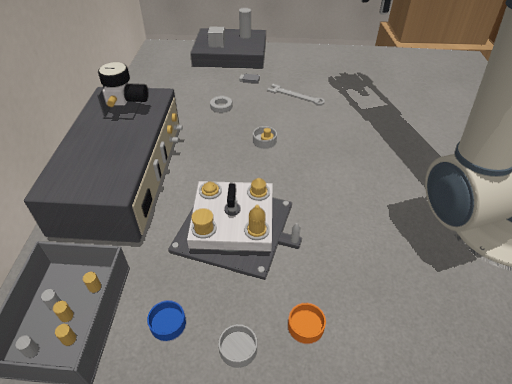

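```bash
cat > h.py <<'E'
import numpy as np,cv2
from station import arm
from scipy.spatial.transform import Rotation as Ro
def unproj(c,px,z):
    C=arm.get_calibration(c);K=C['K'];k=C['k1'];R=C['R'];t=C['t']
    d=np.array([(px[0]-K[0,2])/K[0,0],(px[1]-K[1,2])/K[1,1]]);u=d.copy()
    for _ in range(30): u=d/(1+k*(u@u))
    r=R.T@np.array([u[0],u[1],1]);o=-R.T@t
    return o+r*(z-o[2])/r[2]
def proj(c,X):
    C=arm.get_calibration(c);K=C['K'];p=C['R']@np.asarray(X,float)+C['t'];u=p[:2]/p[2];u=u*(1+C['k1']*(u@u))
    return np.array([K[0,0]*u[0]+K[0,2],K[1,1]*u[1]+K[1,2]])
E
python3 - <<'E'
from h import *
for c in("top","side"):
    im=cv2.imread(f"pics/{c}0.png")
    for l in("nozzle","turret","cup"):
        for d in arm.outline_of(l,c):
            print(c,l,round(d['conf'],2),np.round(d['extent'],1))
    x,y,w=(160,125,120) if c=="top" else (165,165,150)
    cv2.imwrite(f"pics/{c}0z.png",cv2.resize(im[y:y+w*3//4 if c=='side' else y+w,x:x+w],None,fx=5,fy=5,interpolation=2))
E
```

```text
top nozzle 0.47 [196.8 198.8  14.3  18.8]
top turret 0.56 [219.5 177.2  66.6  62.8]
top cup 0.81 [115.5 191.8  27.9  22.6]
top cup 0.59 [133.9 142.9  27.1  22.4]
top cup 0.58 [131.8 237.4  25.3  25.7]
side nozzle 0.8 [256.1 220.2  16.9  30.8]
side turret 0.84 [229.4 215.6  88.2  69.2]
side cup 0.67 [237.3 344.8  43.3  42.7]
side cup 0.66 [166.9 318.4  39.7  44.1]
side cup 0.64 [307.8 323.2  37.2  37. ]
```

```bash
python3 -c "
import cv2
im=cv2.imread('pics/top0z.png');print(im.shape);im=cv2.imread('pics/side0z.png');print(im.shape)"
```

```text
(600, 600, 3)
(560, 750, 3)
```

View pics/top0z.png

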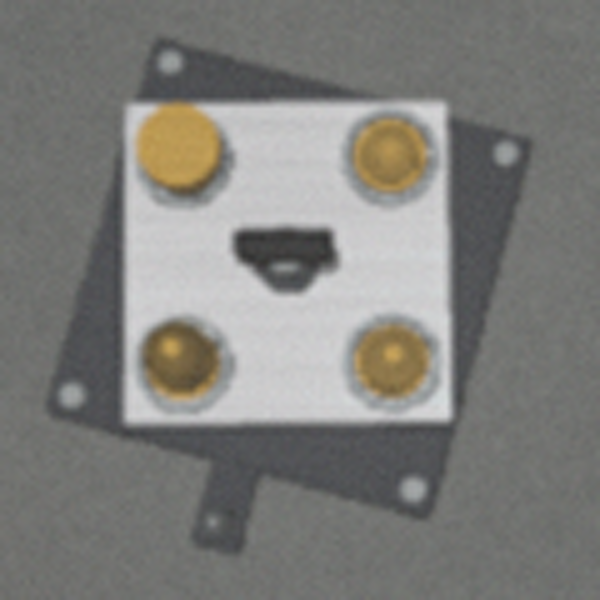

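View pics/side0z.png

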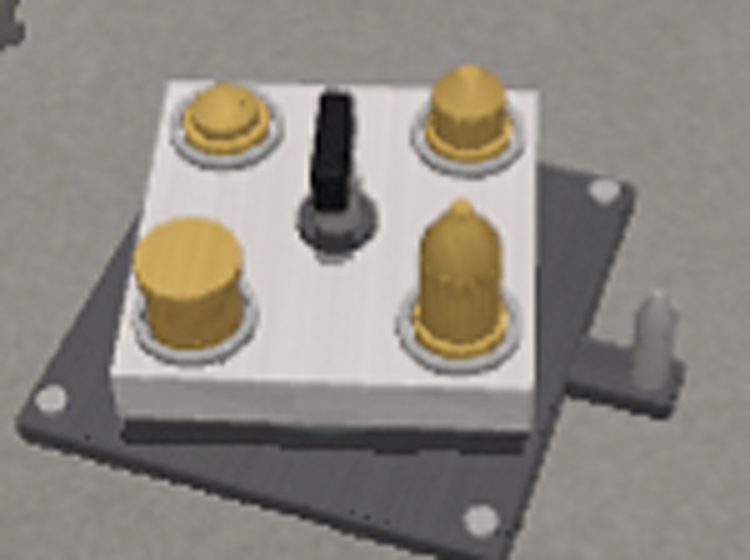

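Run:
```python
from h import *
def Z(c,p): 
    o=np.array((160,125) if c=='top' else (165,165)); return (np.array(p)+.5)/5-.5+o
T=[unproj('top',Z('top',p),.056) for p in [(125,102),(447,102),(453,423),(125,425)]]
S=[unproj('side',Z('side',p),.056) for p in [(168,81),(539,91),(527,388),(113,374)]]
for n,Q in(('top',T),('side',S)):
    Q=np.array(Q);c=Q.mean(0);print(n,'centre',c,[round(np.linalg.norm(Q[i]-Q[i-1]),4) for i in range(4)],[np.round(np.degrees(np.arctan2(*(Q[i]-Q[i-1])[1::-1])),1) for i in range(4)])
print('base studs top',[unproj('top',Z('top',p),.015)[:2].round(4) for p in[(170,62),(505,152),(412,490),(71,395)]])
print('base studs side',[unproj('side',Z('side',p),.015)[:2].round(4) for p in[(50,400),(605,191),(480,520)]])
print('pin top',unproj('top',Z('top',(212,521)),.062),'side',unproj('side',Z('side',(657,297)),.062))
print('handle top',unproj('top',Z('top',(285,245)),.110))
print('cup top',unproj('top',(116.8,190.8),.026),unproj('top',(115.5,191.8),.015),'side',unproj('side',(237.8,340),.026),unproj('side',(237.3,344.8),.013))
print('noz tip top',unproj('top',Z('top',(172,345)),.124),unproj('side',Z('side',(461,205)),.124))
print(Ro.from_rotvec(arm.read_state()['tcp_rot']).as_matrix().round(3))
for c,box in(('top',(85,160,60)),('side',(195,300,80))):
    im=cv2.imread(f'pics/{c}0.png');x,y,w=box
    cv2.imwrite(f'pics/cup_{c}.png',cv2.resize(im[y:y+w,x:x+w],None,fx=7,fy=7,interpolation=2))
```

```text
top centre [0.57286082 0.03994031 0.056     ] [np.float64(0.1578), np.float64(0.157), np.float64(0.157), np.float64(0.1569)] [np.float64(1.6), np.float64(-89.2), np.float64(-178.5), np.float64(91.1)]
side centre [0.57096778 0.0368471  0.056     ] [np.float64(0.1565), np.float64(0.158), np.float64(0.1569), np.float64(0.1532)] [np.float64(-88.2), np.float64(-178.6), np.float64(90.0), np.float64(1.3)]
base studs top [array([0.6811, 0.103 ]), array([ 0.6368, -0.0673]), array([ 0.4656, -0.0221]), array([0.5107, 0.1481])]
base studs side [array([0.6794, 0.1003]), array([ 0.4628, -0.0255]), array([0.5083, 0.1446])]
pin top [0.44720363 0.07328332 0.062     ] side [0.44533688 0.07203864 0.062     ]
handle top [0.57188722 0.0390827  0.11      ]
cup top [0.53964545 0.28942849 0.026     ] [0.53843886 0.29555169 0.015     ] side [0.53766099 0.28852129 0.026     ] [0.53863036 0.29092496 0.013     ]
noz tip top [0.52341047 0.08848221 0.124     ] [0.51945948 0.08614465 0.124     ]
[[-0.     0.399 -0.917]
 [ 0.    -0.917 -0.399]
 [-1.    -0.    -0.   ]]
```

View pics/cup_top.png

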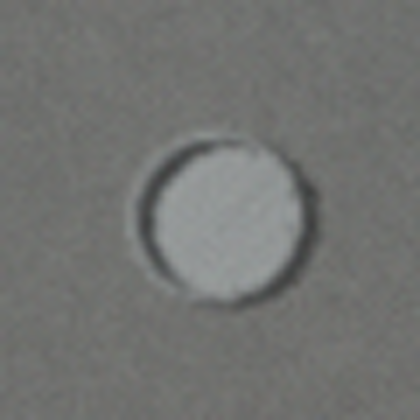

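View pics/cup_side.png

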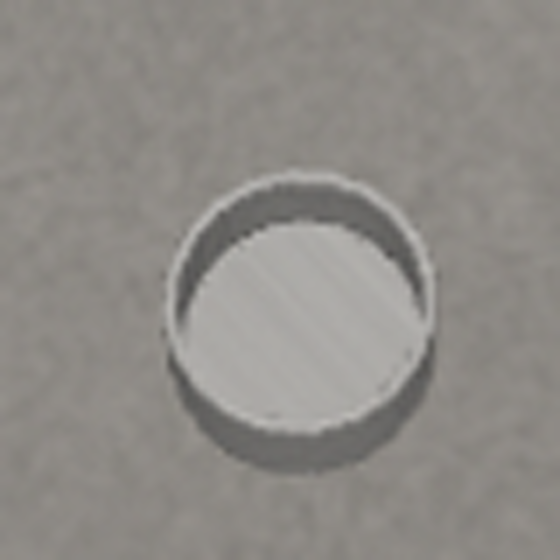

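```bash
cat >> h.py <<'E'
def go(x,y,z,yaw):
    s=arm.read_state();R=Ro.from_rotvec(s['tcp_rot']);a=np.radians(yaw)
    Y=np.array([np.cos(a),np.sin(a),0]);X=np.array([0,0,-1.]);T=Ro.from_matrix(np.array([X,Y,np.cross(X,Y)]).T)
    d=R.inv().apply(np.array([x,y,z])-s['ee_pos'])/.025
    r=(R.inv()*T).as_rotvec()/np.radians(8)
    print('shift',d.round(2),'rot',r.round(2),'| rows by dist',np.linalg.norm(d)/2.5,'rot',np.linalg.norm(r)*8/10.7)
def st():
    s=arm.read_state();R=Ro.from_rotvec(s['tcp_rot']).as_matrix()
    print('t',round(s['time'],2),'pos',s['ee_pos'].round(4),'yaw',np.degrees(np.arctan2(R[1,1],R[0,1])).round(1),'tilt',np.degrees(np.arccos(-R[2,0])).round(2),'F',s['contact_force'].round(1),'T',s['torque'].round(2),'w',s['width'].round(4),'j',s['joints'].round(2))
E
python3 - <<'E'
from h import *
st();go(.572,.039,.2,1.2)
print(unproj('top',(116,190.6),.026),unproj('side',(237.6,342.9),.026))
E
```

```text
Traceback (most recent call last):
  File "h.py", line 21, in st
    print('t',round(s['time'],2),'pos',s['ee_pos'].round(4),'yaw',np.degrees(np.arctan2(R[1,1],R[0,1])).round(1),'tilt',np.degrees(np.arccos(-R[2,0])).round(2),'F',s['contact_force'].round(1),'T',s['torque'].round(2),'w',s['width'].round(4),'j',s['joints'].round(2))
                                                                                                                                                                                                                             ^^^^^^^^^^^^^^^^
AttributeError: 'float' object has no attribute 'round'
```

```bash
sed -i "s/s\['width'\].round(4)/round(s['width'],4)/" h.py
python3 - <<'E'
from h import *
st();go(.572,.039,.2,1.2)
print(unproj('top',(116,190.6),.026),unproj('side',(237.6,342.9),.026))
E
```

```text
t 0.4 pos [ 0.2396 -0.5501  0.2311] yaw -66.5 tilt 0.02 F [ 0.7  0.2 -0.1] T [-0.02 -0.07  0.01] w 0.0853 j [-1.22  0.09  1.23  0.    1.82 -0.06]
shift [  1.25 -16.29 -21.6 ] rot [-8.46 -0.    0.  ] | rows by dist 10.833436318956682 rot 6.323660046602235
[0.54011993 0.29145646 0.026     ] [0.53755377 0.29328997 0.026     ]
```

>>> arm_command([
  [0,-3,-4,-1,0,0,1],
  [0,-5,-6.5,-2.5,0,0,1],
  [0,-6.5,-8.5,-3.5,0,0,1],
  [0,-8,-10.5,-4.5,0,0,1],
  [0,-9.5,-12.5,-5.5,0,0,1],
])

```text
time: 1.02
ee_pos: [0.3925, -0.2754, 0.2314]
tcp_rot: [1.489, 1.0, -1.488]
contact_force: [1.5, -0.2, 0.3]
width: 0.085
```

```bash
python3 -c "
from h import *
st();go(.572,.039,.18,1.2)"
```

```text
t 1.02 pos [ 0.3925 -0.2754  0.2314] yaw -22.2 tilt 0.04 F [ 1.5 -0.2  0.3] T [0.03 0.   0.05] w 0.085 j [-0.68 -0.23  1.54  0.    1.83 -0.3 ]
shift [  2.06   1.89 -14.36] rot [-2.93  0.   -0.  ] | rows by dist 5.85063054599228 rot 2.1887538797454074
```

>>> arm_command([
  [0,0.3,-2.4,-0.6,0,0,1],
  [0,0.7,-4.8,-1.2,0,0,1],
  [0.5,1,-7.2,-1.8,0,0,1],
  [1,1.3,-9.6,-2.4,0,0,1],
  [1.5,1.6,-12,-2.9,0,0,1],
])

```text
time: 1.65
ee_pos: [0.5438, -0.0109, 0.1939]
tcp_rot: [1.195, 1.217, -1.194]
contact_force: [0.2, -1.2, -0.2]
width: 0.0855
```

```bash
python3 -c "
from h import *
st();go(.572,.039,.18,1.2)"
```

```text
t 1.65 pos [ 0.5438 -0.0109  0.1939] yaw 1.1 tilt 0.1 F [ 0.2 -1.2 -0.2] T [-0.02 -0.04 -0.01] w 0.0855 j [-0.08 -0.07  1.45 -0.    1.75 -0.1 ]
shift [ 0.56  1.17 -1.97] rot [-0.01  0.   -0.01] | rows by dist 0.9438043204500172 rot 0.011528956597078161
```

>>> arm_command([
  [0,1.17,-1.97,0,0,0,0.6],
  [0.6,1.17,-1.97,0,0,0,0.6],
  [1.8,1.17,-1.97,0,0,0,0.6],
  [1.8,1.17,-1.97,0,0,0,0.6],
])

```text
time: 2.15
ee_pos: [0.5704, 0.0382, 0.1457]
tcp_rot: [1.192, 1.221, -1.199]
contact_force: [-0.3, -0.7, -0.3]
width: 0.0513
```

```bash
python3 -c "
from h import *
st();go(.572,.039,.082,1.2)
for c in('top','side'):
    im=arm.capture(c);x,y=(140,100) if c=='top' else (150,110)
    cv2.imwrite(f'pics/{c}1.png',cv2.resize(im[y:y+150,x:x+200,::-1],None,fx=4,fy=4,interpolation=2))
"
```

```text
t 2.15 pos [0.5704 0.0382 0.1457] yaw 1.1 tilt 0.25 F [-0.3 -0.7 -0.3] T [-0.02  0.03  0.  ] w 0.0513 j [ 0.01  0.02  1.46 -0.    1.67 -0.01]
shift [ 2.55  0.08 -0.03] rot [-0.01  0.01  0.03] | rows by dist 1.020278207311146 rot 0.02516397317674609
```

View pics/side1.png

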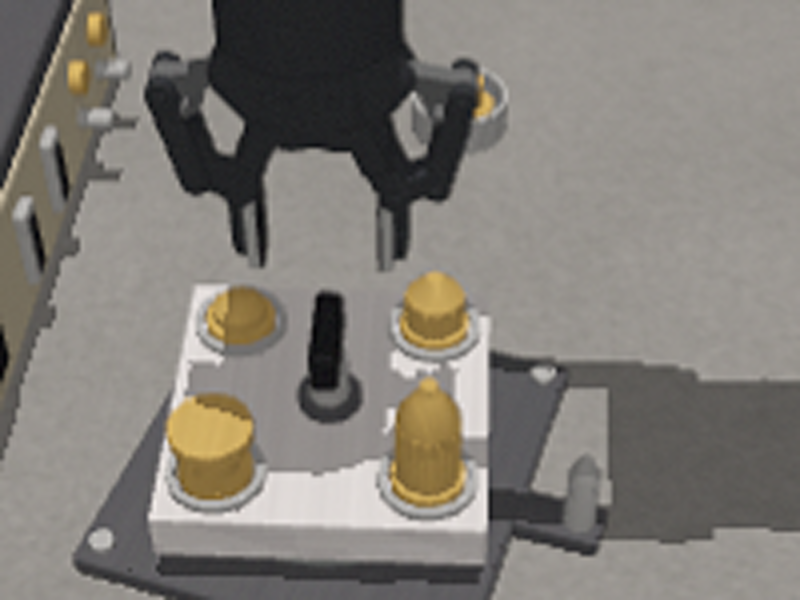

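View pics/top1.png

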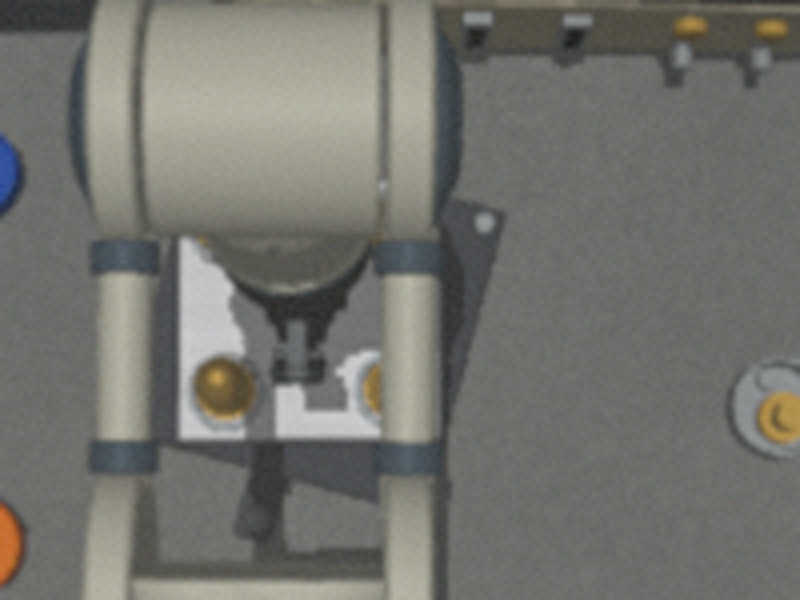

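The gripper straddles the black handle symmetrically (side picture: fingers at zoomed columns 250 and 390, handle at 325). Descending and closing.

>>> arm_command([
  [1.2,0.08,0,0,0,0,0.6],
  [2.5,0.08,0,0,0,0,0.6],
  [2.5,0.08,0,0,0,0,0.3],
  [2.5,0.08,0,0,0,0,0],
  [2.5,0.08,0,0,0,0,0],
], squeeze=40)

```text
time: 2.88
ee_pos: [0.5715, 0.0376, 0.0891]
tcp_rot: [1.193, 1.22, -1.199]
contact_force: [-15.2, -1.6, 4.3]
width: 0.0128
```

>>> arm_command([
  [0,0,0,0,0,0,0],
  [0,0,0,0,0,0,0],
  [0,0,0,0,0,0,0],
])

```text
time: 3.25
ee_pos: [0.5715, 0.0376, 0.0892]
tcp_rot: [1.192, 1.22, -1.2]
contact_force: [-0.9, -0.0, -8.3]
width: 0.013
```

```bash
python3 -c "
from h import *
st();go(.572,.039,.082,30.1)"
```

```text
t 3.25 pos [0.5715 0.0376 0.0892] yaw 1.1 tilt 0.27 F [-0.9 -0.  -8.3] T [0.02 0.01 0.09] w 0.013 j [ 0.01  0.04  1.53 -0.    1.57 -0.01]
shift [ 0.29  0.02 -0.06] rot [-3.63  0.    0.03] | rows by dist 0.11693250838935124 rot 2.71383105718486
```

>>> arm_command([
  [0,0,0,-0.7,0,0,0],
  [0,0,0,-1.4,0,0,0],
  [0,0,0,-2.2,0,0,0],
  [0,0,0,-3.0,0,0,0],
  [0,0,0,-3.65,0,0,0],
], squeeze=50)

```text
time: 3.88
ee_pos: [0.572, 0.0378, 0.0892]
tcp_rot: [0.808, 1.417, -0.812]
contact_force: [3.0, 0.4, -10.4]
width: 0.013
```

>>> arm_command([
  [0,0,0,0,0,0,0],
])

```text
time: 4.0
ee_pos: [0.5721, 0.0378, 0.0892]
tcp_rot: [0.808, 1.417, -0.813]
contact_force: [-1.8, -0.6, -9.1]
width: 0.0131
```

```bash
python3 -c "
from h import *
st();go(.572,.039,.0892,30.1)
for c in('top','side'):
    im=arm.capture(c);x,y=(140,100) if c=='top' else (150,110)
    cv2.imwrite(f'pics/{c}2.png',cv2.resize(im[y:y+150,x:x+200,::-1],None,fx=4,fy=4,interpolation=2))
"
```

```text
t 4.0 pos [0.5721 0.0378 0.0892] yaw 30.4 tilt 0.21 F [-1.8 -0.6 -9.1] T [-0.04  0.02  0.24] w 0.0131 j [ 0.01  0.04  1.53 -0.    1.57 -0.52]
shift [-0.    0.02 -0.04] rot [ 0.04 -0.01  0.03] | rows by dist 0.01968138826529116 rot 0.03374744235297054
```

View pics/side2.png

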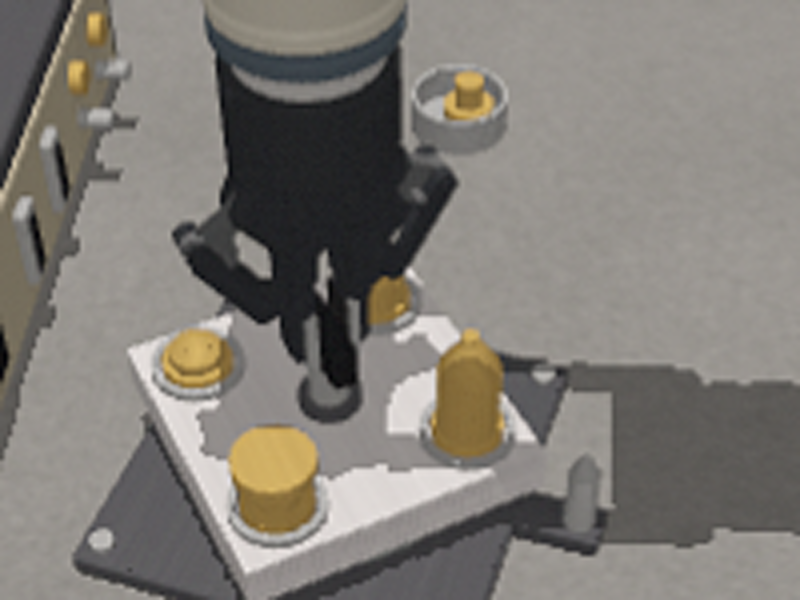

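>>> arm_command([
  [0,0,0,0,0,0,0.5],
  [0,0,0,0,0,0,0.5],
  [-1,0,0,0,0,0,0.5],
  [-2.2,0,0,0,0,0,0.5],
  [-3.4,0,0,0,0,0,0.5],
])

```text
time: 4.72
ee_pos: [0.5727, 0.0378, 0.1767]
tcp_rot: [0.81, 1.414, -0.813]
contact_force: [0.2, 0.6, 0.5]
width: 0.0429
```

>>> arm_command([
  [0,0,0,1.3,0,0,0.5],
  [0,0,0,2.6,0,0,0.5],
  [0,0,0,3.9,0,0,0.5],
  [0,0,0,5.2,0,0,0.5],
  [0,0,0,6.5,0,0,0.5],
])

```text
time: 5.35
ee_pos: [0.5733, 0.0377, 0.1784]
tcp_rot: [1.488, 0.999, -1.486]
contact_force: [0.2, -0.2, -0.5]
width: 0.043
```

```bash
python3 -c "
from h import *
st();go(.5034,.0573,.17,-105)
for c in('top','side'):
    im=arm.capture(c);x,y=(140,100) if c=='top' else (165,165)
    w=200 if c=='top' else 150
    cv2.imwrite(f'pics/{c}3.png',cv2.resize(im[y:y+w*3//4,x:x+w,::-1],None,fx=800/w,fy=800/w,interpolation=2))
for d in arm.outline_of('nozzle','side'):
            print(round(d['conf'],2),np.round(d['extent'],1))
"
```

```text
t 5.35 pos [0.5733 0.0377 0.1784] yaw -22.1 tilt 0.13 F [ 0.2 -0.2 -0.5] T [-0.05  0.02 -0.01] w 0.043 j [ 0.01  0.02  1.4  -0.    1.72  0.39]
shift [ 0.33 -2.88  0.33] rot [ 1.037e+01 -1.000e-02 -2.000e-02] | rows by dist 1.1686812584424255 rot 7.749692323955501
0.7 [267.2 209.8  19.4  33.7]
```

View pics/side3.png

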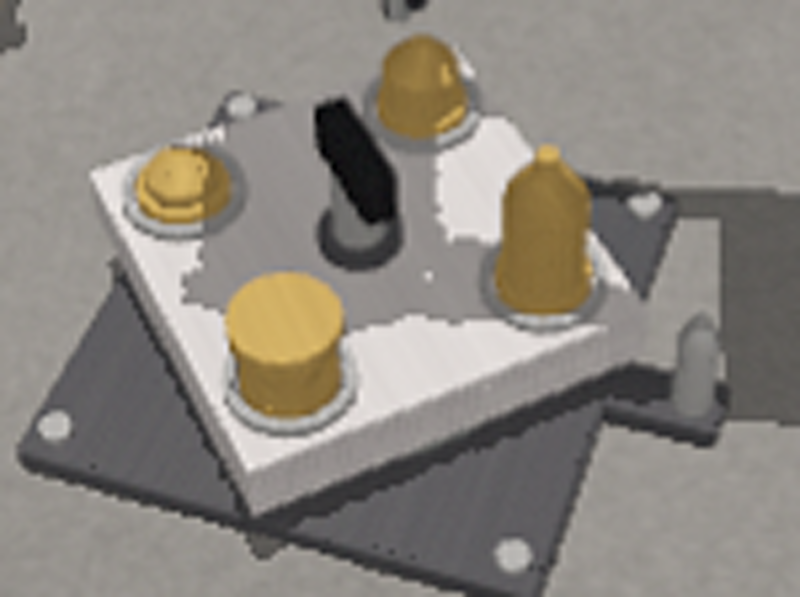

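View pics/top3.png

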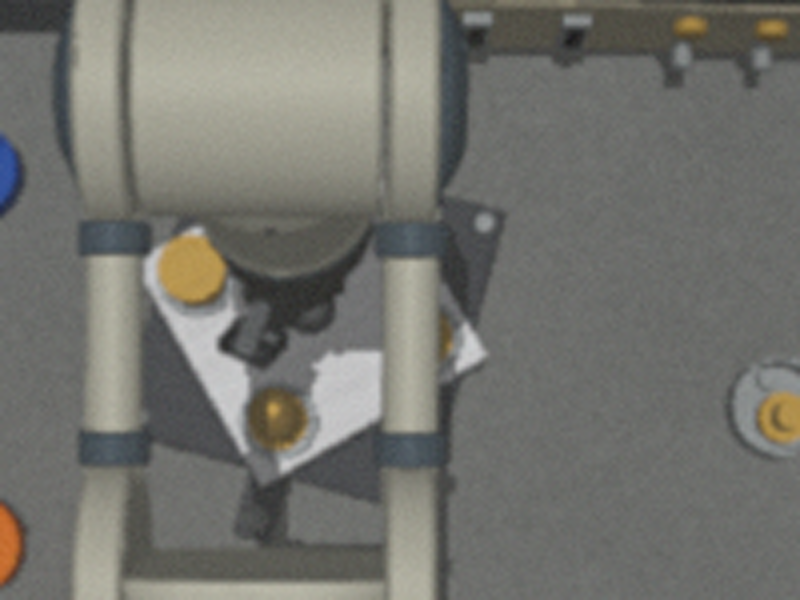

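```bash
python3 -c "
from h import *
f=lambda p,s,o:(np.array(p)+.5)/s-.5+np.array(o)
print('side tip',unproj('side',f((547,152),16/3,(165,165)),.124))
print('side mid-body axis z .084',unproj('side',f((546,235),16/3,(165,165)),.084))
print('top tip',unproj('top',f((272,408),4,(140,100)),.124), 'body',unproj('top',f((277,416),4,(140,100)),.08))
for n in [(.5034,.0573),(.5034,.0585)]:
  for z in (.041,.064,.104,.124): print(n,z,(proj('side',(*n,z))-165+.5)*16/3-.5,(proj('top',(*n,z))-[140,100]+.5)*4-.5)
"
```

```text
side tip [0.50237131 0.0541545  0.124     ]
side mid-body axis z .084 [0.50162647 0.05619217 0.084     ]
top tip [0.50568521 0.05751794 0.124     ] body [0.50547832 0.0571262  0.08      ]
(0.5034, 0.0573) 0.041 [538.12776449 315.12109245] [280.17498955 425.64675701]
(0.5034, 0.0573) 0.064 [539.57080427 274.17438785] [278.11866907 422.09617664]
(0.5034, 0.0573) 0.104 [542.2279608 198.5461887] [274.32163659 415.53924724]
(0.5034, 0.0573) 0.124 [543.63196977 158.46375215] [272.30925221 412.06377012]
(0.5034, 0.0585) 0.041 [537.99426893 317.62609817] [278.19719921 425.62203699]
(0.5034, 0.0585) 0.064 [539.43618475 276.68880594] [276.09794018 422.07089818]
(0.5034, 0.0585) 0.104 [542.09148535 201.07196708] [272.22162544 415.51294019]
(0.5034, 0.0585) 0.124 [543.49462576 160.99238028] [270.16722485 412.03691946]
```

```bash
python3 -c "
from h import *
go(.5035,.0562,.165,-105)"
```

```text
shift [ 0.52 -2.86  0.34] rot [ 1.043e+01 -1.000e-02 -1.000e-02] | rows by dist 1.1716143249289115 rot 7.7998270019086
```

>>> arm_command([
  [0,-0.6,0.1,1.3,0,0,0.6],
  [0,-1.2,0.2,2.6,0,0,0.6],
  [0,-1.8,0.3,3.9,0,0,0.6],
  [0,-2.4,0.3,5.2,0,0,0.6],
  [0.3,-2.86,0.34,6.5,0,0,0.6],
])

```text
time: 6.12
ee_pos: [0.5036, 0.0563, 0.1719]
tcp_rot: [2.072, 0.295, -2.063]
contact_force: [0.6, -0.3, -0.5]
width: 0.051
```

```bash
python3 -c "
from h import *
st();go(.5035,.0562,.165,-105)"
```

```text
t 6.12 pos [0.5036 0.0563 0.1719] yaw -73.6 tilt 0.25 F [ 0.6 -0.3 -0.5] T [0.05 0.02 0.  ] w 0.051 j [ 0.04 -0.17  1.59 -0.    1.72  1.33]
shift [0.28 0.   0.01] rot [ 3.92 -0.03 -0.01] | rows by dist 0.11070694410969988 rot 2.9300860971117064
```

>>> arm_command([
  [0.2,0,0,1.3,0,0,0.6],
  [0.3,0,0,2.6,0,0,0.6],
  [0.3,0,0,3.9,0,0,0.6],
  [0.3,0,0,3.9,0,0,0.6],
])

```text
time: 6.62
ee_pos: [0.5038, 0.0563, 0.1651]
tcp_rot: [-2.092, 0.267, 2.08]
contact_force: [0.2, 0.6, 0.2]
width: 0.0514
```

```bash
python3 -c "
from h import *
st();go(.5035,.0562,.072,-105)
for c in('top','side'):
    im=arm.capture(c);x,y=(140,100) if c=='top' else (190,120)
    w=200 if c=='top' else 150
    cv2.imwrite(f'pics/{c}4.png',cv2.resize(im[y:y+w*3//4,x:x+w,::-1],None,fx=800/w,fy=800/w,interpolation=2))
"
```

```text
t 6.62 pos [0.5038 0.0563 0.1651] yaw -104.6 tilt 0.32 F [0.2 0.6 0.2] T [-0.02  0.05 -0.06] w 0.0514 j [ 0.04 -0.17  1.6  -0.    1.7   1.87]
shift [3.72 0.01 0.03] rot [ 0.05 -0.04  0.  ] | rows by dist 1.4888667356864982 rot 0.04822081844584789
```

View pics/side4.png

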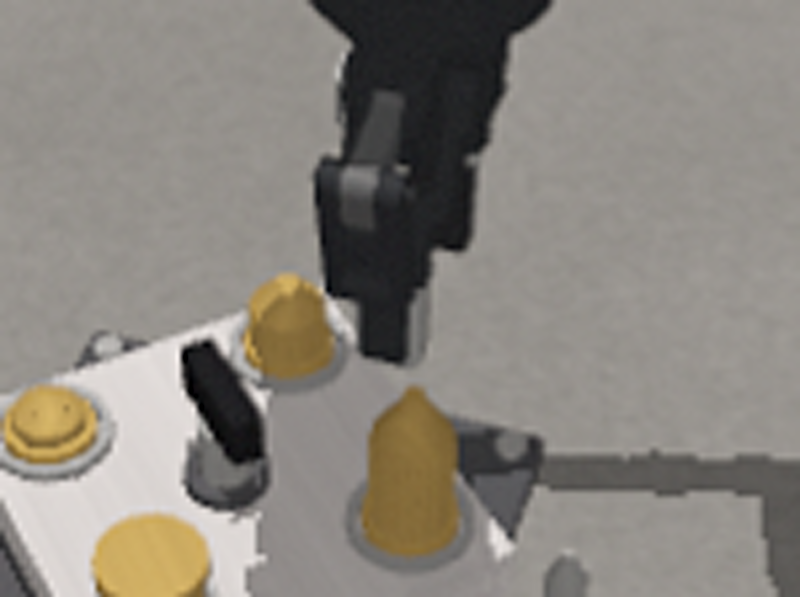

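View pics/top4.png

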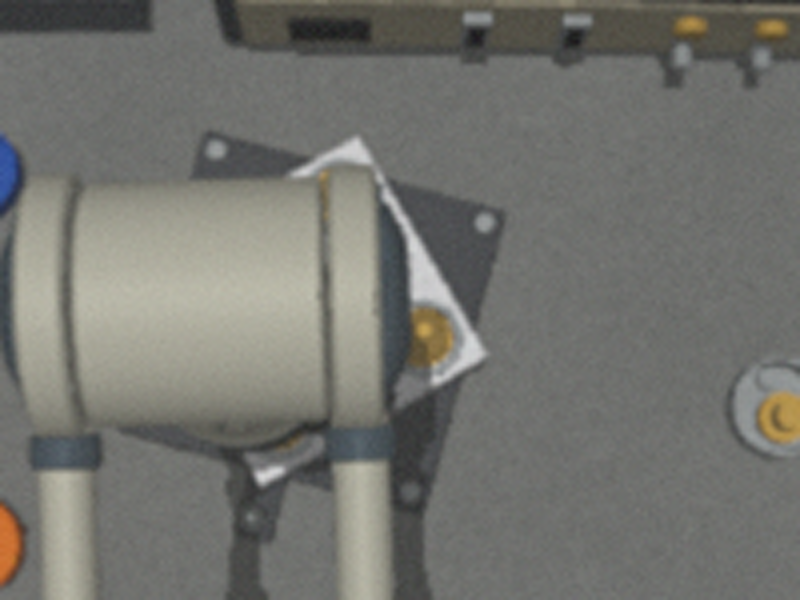

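The gripper is over the nozzle (side zoom: nozzle tip at (415,392), finger pair around (400,330)); descend with the jaws tangential.

>>> arm_command([
  [1.2,0.01,0.03,0,0,0,0.6],
  [2.4,0.01,0.03,0,0,0,0.6],
  [3.3,0.01,0.03,0,0,0,0.6],
  [3.7,0.01,0.03,0,0,0,0.6],
  [3.7,0.01,0.03,0,0,0,0.6],
], squeeze=30)

```text
time: 7.35
ee_pos: [0.5033, 0.0561, 0.0722]
tcp_rot: [-2.092, 0.265, 2.083]
contact_force: [-0.7, -0.3, 1.2]
width: 0.051
```

>>> arm_command([
  [0,0,0,0,0,0,0.35],
  [0,0,0,0,0,0,0.2],
  [0,0,0,0,0,0,0.2],
  [0,0,0,0,0,0,0.2],
])

```text
time: 7.85
ee_pos: [0.5041, 0.0561, 0.0737]
tcp_rot: [-2.095, 0.264, 2.08]
contact_force: [-0.3, -0.5, 6.2]
width: 0.0289
```

```bash
python3 -c "
from h import *
st();go(.5035,.0562,.072,-105)
for c in('side',):
    im=arm.capture(c);x,y=(190,120)
    w=200 if c=='top' else 150
    cv2.imwrite(f'pics/{c}5.png',cv2.resize(im[y:y+w*3//4,x:x+w,::-1],None,fx=800/w,fy=800/w,interpolation=2))
"
```

```text
t 7.85 pos [0.5041 0.0561 0.0737] yaw -104.4 tilt 0.4 F [-0.3 -0.5  6.2] T [-0.05  0.07  0.01] w 0.0289 j [ 0.04 -0.14  1.74 -0.    1.54  1.87]
shift [0.07 0.   0.03] rot [ 0.07 -0.05  0.01] | rows by dist 0.028802629017886106 rot 0.06513375884947376
```

View pics/side5.png

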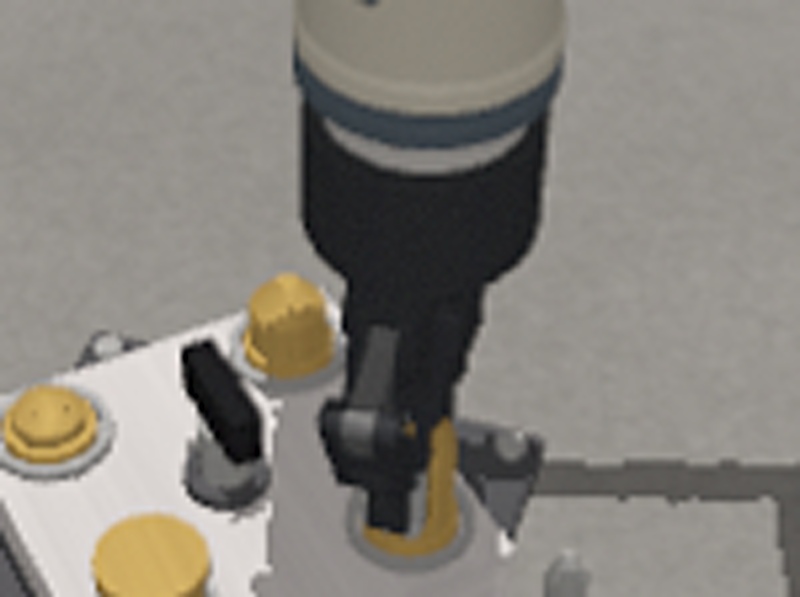

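>>> arm_command([
  [0,0,0,0,0,0,0],
  [0,0,0,-1,0,0,0],
  [0,0,0,-2,0,0,0],
  [0,0,0,-3,0,0,0],
  [0,0,0,-4,0,0,0],
], squeeze=50)

```text
time: 8.52
ee_pos: [0.5043, 0.0562, 0.0738]
tcp_rot: [2.06, 0.32, -2.045]
contact_force: [0.5, 1.2, 1.7]
width: 0.0287
```

```bash
python3 -c "
from h import *
st()"
```

```text
t 8.53 pos [0.5043 0.0562 0.0738] yaw -72.2 tilt 0.43 F [0.5 1.2 1.7] T [ 0.03 -0.07 -0.01] w 0.0287 j [ 0.04 -0.14  1.74 -0.    1.54  1.3 ]
```

>>> arm_command([
  [0,0,0,-1,0,0,0],
  [0,0,0,-2,0,0,0],
  [0,0,0,-3,0,0,0],
  [0,0,0,-4,0,0,0],
  [0,0,0,-4,0,0,0],
])

```text
time: 9.15
ee_pos: [0.5043, 0.0563, 0.0738]
tcp_rot: [1.71, 0.787, -1.698]
contact_force: [0.7, 0.5, 1.9]
width: 0.0289
```

```bash
python3 -c "
from h import *
st();go(.504,.0562,.0738,-12.4)"
```

```text
t 9.15 pos [0.5043 0.0563 0.0738] yaw -40.2 tilt 0.43 F [0.7 0.5 1.9] T [0.09 0.08 0.05] w 0.0289 j [ 0.04 -0.14  1.74 -0.    1.54  0.75]
shift [ 0.   -0.01  0.01] rot [-3.48 -0.02 -0.05] | rows by dist 0.005028840239440694 rot 2.6008389104170577
```

>>> arm_command([
  [0,0,0,-1,0,0,0],
  [0,0,0,-2,0,0,0],
  [0,0,0,-3,0,0,0],
  [0,0,0,-3.5,0,0,0],
  [0,0,0,-3.5,0,0,0],
])

```text
time: 9.78
ee_pos: [0.5043, 0.0564, 0.0738]
tcp_rot: [1.371, 1.094, -1.361]
contact_force: [-0.7, 0.9, 0.4]
width: 0.0291
```

```bash
python3 -c "
from h import *
st();go(.504,.0562,.0738,-12.4)
for c in('side','top'):
    im=arm.capture(c);x,y=(165,140) if c=='side' else (140,100)
    w=200 if c=='top' else 150
    cv2.imwrite(f'pics/{c}6.png',cv2.resize(im[y:y+w*3//4,x:x+w,::-1],None,fx=800/w,fy=800/w,interpolation=2))
"
```

```text
t 9.78 pos [0.5043 0.0564 0.0738] yaw -12.4 tilt 0.42 F [-0.7  0.9  0.4] T [0.15 0.09 0.05] w 0.0291 j [ 0.04 -0.14  1.74 -0.    1.54  0.26]
shift [ 0.   -0.01  0.01] rot [ 0.   -0.01 -0.05] | rows by dist 0.005166322369970217 rot 0.03958181315569732
```

View pics/side6.png

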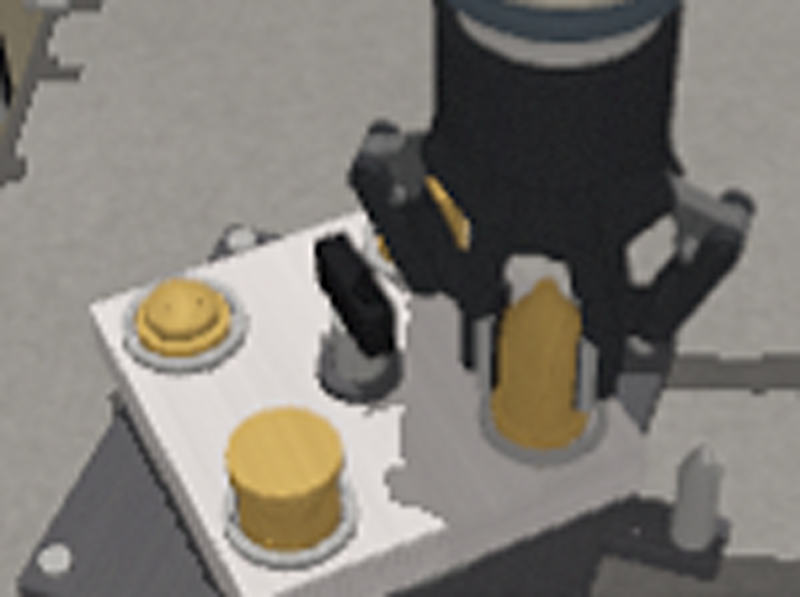

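View pics/top6.png

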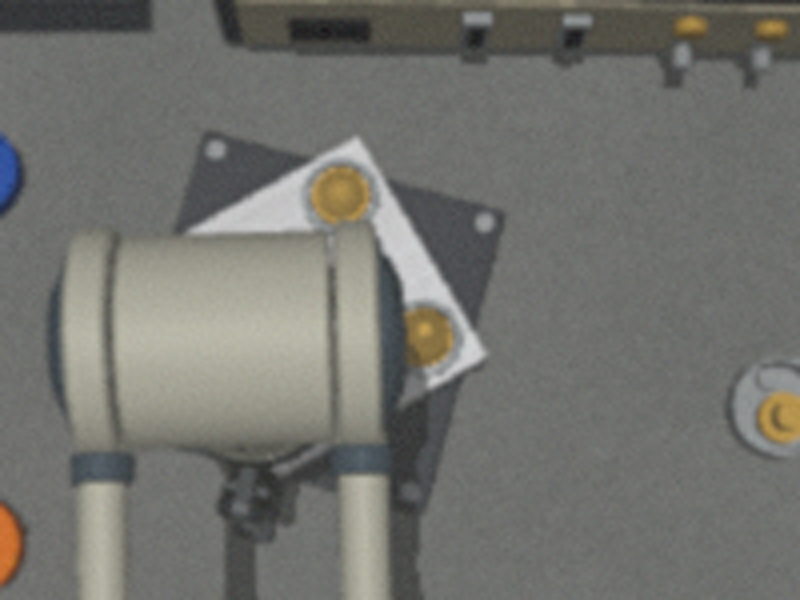

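The turret held still and the grip is 92° round; now a careful trial lift watching the force.

>>> arm_command([
  [-0.15,0,0,0,0,0,0],
  [-0.3,0,0,0,0,0,0],
  [-0.45,0,0,0,0,0,0],
  [-0.6,0,0,0,0,0,0],
])

```text
time: 10.38
ee_pos: [0.5041, 0.0564, 0.0891]
tcp_rot: [1.371, 1.094, -1.361]
contact_force: [-0.4, 0.2, -1.6]
width: 0.0286
```

```bash
python3 -c "
from h import *
st()
for c in('side',):
    im=arm.capture(c);x,y=(165,140) if c=='side' else (140,100)
    w=200 if c=='top' else 150
    cv2.imwrite(f'pics/{c}7.png',cv2.resize(im[y:y+w*3//4,x:x+w,::-1],None,fx=800/w,fy=800/w,interpolation=2))
"
```

```text
t 10.38 pos [0.5041 0.0564 0.0891] yaw -12.4 tilt 0.42 F [-0.4  0.2 -1.6] T [-0.01  0.02  0.07] w 0.0286 j [ 0.04 -0.15  1.72 -0.    1.57  0.26]
```

View pics/side7.png

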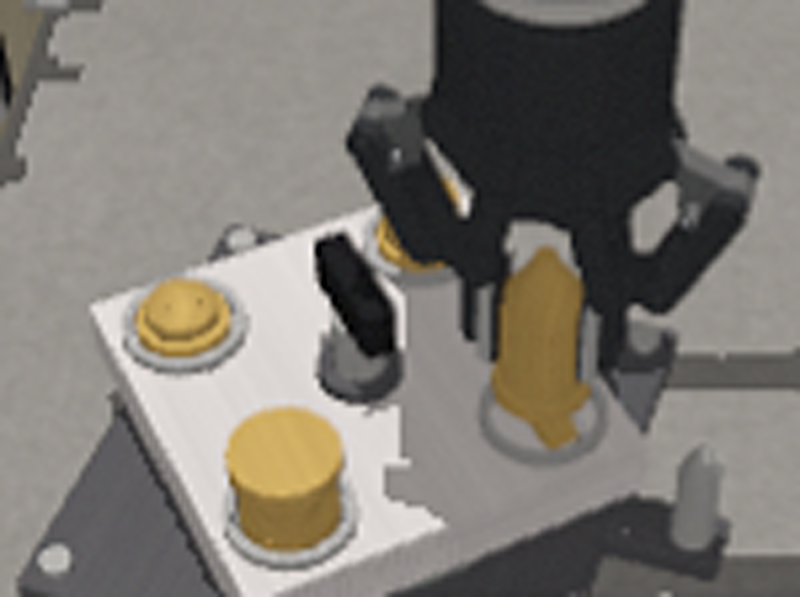

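>>> arm_command([
  [-0.6,0,0,0,0,0,0],
  [-1.2,0,0,0,0,0,0],
  [-1.8,0,0,0,0,0,0],
  [-2.4,0,0,0,0,0,0],
  [-2.8,0,0,0,0,0,0],
])

```text
time: 11.05
ee_pos: [0.5042, 0.0564, 0.1612]
tcp_rot: [1.372, 1.092, -1.359]
contact_force: [-0.3, -0.3, -1.3]
width: 0.0286
```

```bash
python3 -c "
from h import *
st();go(.539,.292,.15,-12.4)"
```

```text
t 11.05 pos [0.5042 0.0564 0.1612] yaw -12.4 tilt 0.55 F [-0.3 -0.3 -1.3] T [0.06 0.   0.01] w 0.0286 j [ 0.04 -0.17  1.61 -0.    1.69  0.26]
shift [ 0.46 -0.67 -9.5 ] rot [-0.   -0.01 -0.07] | rows by dist 3.814376150736065 rot 0.05166774547818498
```

>>> arm_command([
  [0,-0.1,-1.5,0,0,0,0],
  [0,-0.2,-3,0,0,0,0],
  [0,-0.3,-4.5,0,0,0,0],
  [0,-0.45,-6,0,0,0,0],
  [0,-0.55,-7.5,0,0,0,0],
])

```text
time: 11.68
ee_pos: [0.531, 0.2437, 0.1615]
tcp_rot: [1.372, 1.092, -1.359]
contact_force: [0.4, -0.6, -2.9]
width: 0.029
```

```bash
python3 -c "
from h import *
st();go(.539,.292,.12,-12.4)"
```

```text
t 11.68 pos [0.531  0.2437 0.1615] yaw -12.4 tilt 0.54 F [ 0.4 -0.6 -2.9] T [-0.   -0.01 -0.03] w 0.029 j [ 0.37  0.04  1.41 -0.    1.69  0.59]
shift [ 1.66 -0.12 -1.95] rot [ 0.   -0.01 -0.07] | rows by dist 1.0264992580925911 rot 0.05054089016094221
```

>>> arm_command([
  [0,-0.06,-1,0,0,0,0],
  [0,-0.12,-1.95,0,0,0,0],
  [0.8,-0.12,-1.95,0,0,-0.07,0],
  [1.66,-0.12,-1.95,0,0,-0.07,0],
  [1.66,-0.12,-1.95,0,0,-0.07,0],
])

```text
time: 12.3
ee_pos: [0.5374, 0.2905, 0.1163]
tcp_rot: [1.363, 1.101, -1.373]
contact_force: [-0.3, -0.5, -1.9]
width: 0.0285
```

```bash
python3 -c "
from h import *
st();go(.539,.292,.05,-12.4)
for c in('side','top'):
    im=arm.capture(c);x,y=(165,230) if c=='side' else (40,115)
    w=200
    cv2.imwrite(f'pics/{c}8.png',cv2.resize(im[y:y+150,x:x+w,::-1],None,fx=800/w,fy=800/w,interpolation=2))
"
```

```text
t 12.3 pos [0.5374 0.2905 0.1163] yaw -12.4 tilt 0.36 F [-0.3 -0.5 -1.9] T [ 0.04 -0.05  0.01] w 0.0285 j [0.44 0.13 1.39 0.   1.63 0.66]
shift [ 2.65  0.06 -0.08] rot [-0.    0.02  0.04] | rows by dist 1.062163946959133 rot 0.0335142124808685
```

View pics/side8.png

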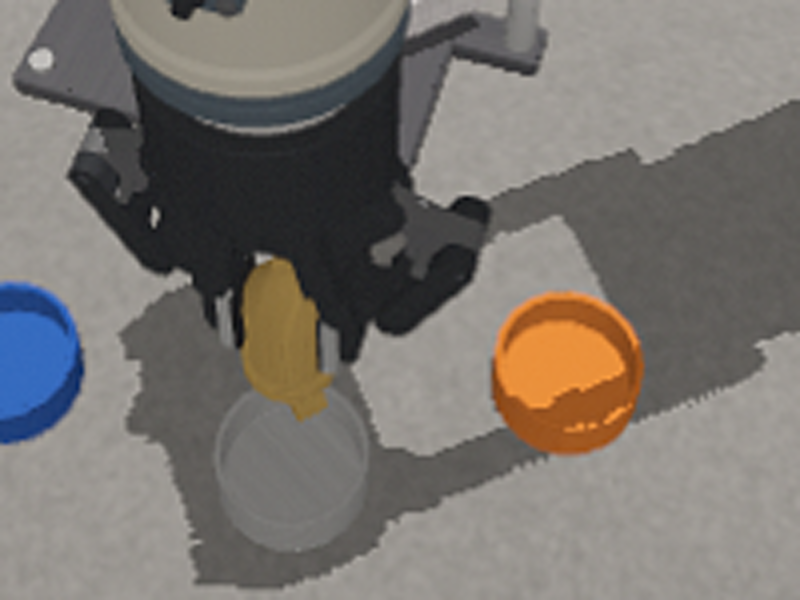

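View pics/top8.png

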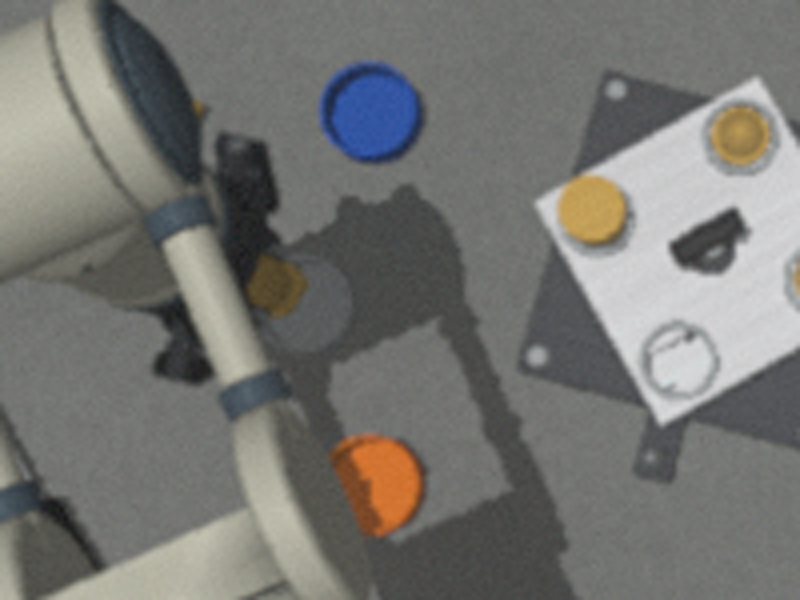

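```bash
python3 -c "
from h import *
for z in (.083,.098,.106,.146,.166):
  print(z,(proj('side',(.5374,.2905,z))-[165,230]+.5)*4-.5,(proj('top',(.5374,.2905,z))-[40,115]+.5)*4-.5)
for z in (.004,.026): print('cup',(proj('side',(.539,.292,z))-[165,230]+.5)*4-.5,(proj('top',(.539,.292,z))-[40,115]+.5)*4-.5)
"
```

```text
0.083 [288.53831048 381.6693886 ] [281.5917257 296.2680778]
0.098 [287.28413371 363.05763707] [274.49663401 292.89092981]
0.106 [286.59589393 352.83181799] [270.62933209 291.04975685]
0.146 [282.93648477 298.31243791] [250.37030627 281.40005831]
0.166 [280.95820682 268.73554266] [239.62495703 276.27870052]
cup [290.21303896 472.33883866] [313.66047778 310.04078985]
cup [288.56202752 449.72919557] [304.55112311 305.68085286]
```

>>> arm_command([
  [0.7,0.02,-0.1,0,0,0,0],
  [1.4,0.02,-0.1,0,0,0,0],
  [2,0.02,-0.1,0,0,0,0],
  [2.5,0.02,-0.1,0,0,0,0],
  [2.7,0.02,-0.1,0,0,0,0],
])

```text
time: 13.02
ee_pos: [0.5392, 0.2934, 0.0508]
tcp_rot: [1.366, 1.101, -1.369]
contact_force: [-0.0, -0.5, -1.3]
width: 0.0287
```

```bash
python3 -c "
from h import *
st();go(.538,.293,.0375,-12.4)
for c in('side','top'):
    im=arm.capture(c);x,y=(165,230) if c=='side' else (40,115)
    w=200
    cv2.imwrite(f'pics/{c}9.png',cv2.resize(im[y:y+150,x:x+w,::-1],None,fx=800/w,fy=800/w,interpolation=2))
"
```

```text
t 13.03 pos [0.5392 0.2934 0.0508] yaw -12.4 tilt 0.16 F [-0.  -0.5 -1.3] T [-0.02  0.    0.02] w 0.0287 j [0.44 0.17 1.47 0.   1.51 0.66]
shift [ 0.53 -0.04  0.03] rot [-0.    0.    0.02] | rows by dist 0.2135118952105565 rot 0.015347595981010426
```

View pics/side9.png

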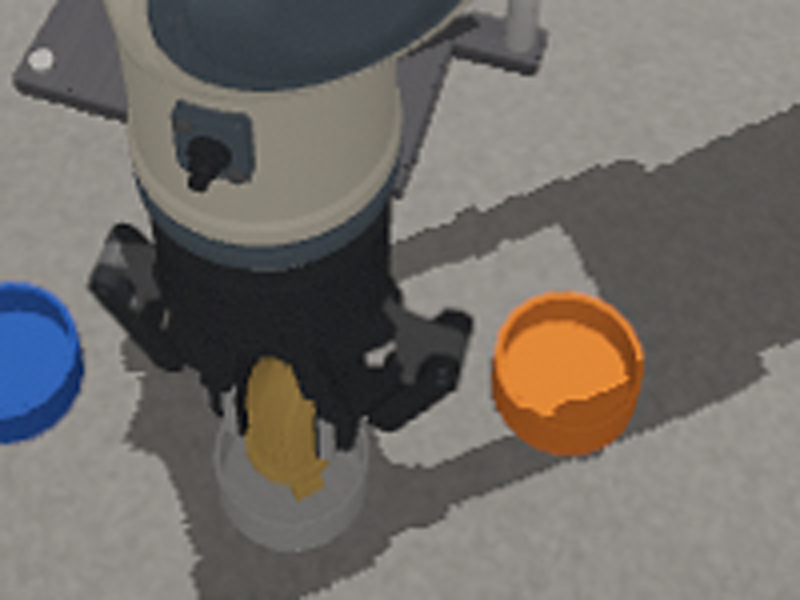

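>>> arm_command([
  [0.15,0,0,0,0,0,0],
  [0.3,0,0,0,0,0,0],
  [0.42,0,0,0,0,0,0],
  [0.48,0,0,0,0,0,0],
], squeeze=30)

```text
time: 13.62
ee_pos: [0.5394, 0.2935, 0.0393]
tcp_rot: [1.366, 1.1, -1.369]
contact_force: [-0.6, -0.1, -2.2]
width: 0.0288
```

```bash
python3 -c "
from h import *
st()"
```

```text
t 13.62 pos [0.5394 0.2935 0.0393] yaw -12.4 tilt 0.13 F [-0.6 -0.1 -2.2] T [ 0.02  0.   -0.  ] w 0.0288 j [0.44 0.18 1.48 0.   1.49 0.66]
```

>>> arm_command([
  [0.04,0,0,0,0,0,0],
  [0.08,0,0,0,0,0,0],
  [0.1,0,0,0,0,0,0],
])

```text
time: 14.0
ee_pos: [0.5394, 0.2935, 0.0369]
tcp_rot: [1.366, 1.1, -1.369]
contact_force: [-1.0, -0.4, 0.2]
width: 0.0288
```

```bash
python3 -c "
from h import *
st()"
```

```text
t 14.0 pos [0.5394 0.2935 0.0369] yaw -12.4 tilt 0.13 F [-1.  -0.4  0.2] T [-0.03  0.16 -0.01] w 0.0288 j [0.44 0.18 1.48 0.   1.48 0.66]
```

>>> arm_command([
  [0.03,0,0,0,0,0,0],
  [0.06,0,0,0,0,0,0],
])

```text
time: 14.25
ee_pos: [0.5396, 0.2936, 0.0368]
tcp_rot: [1.367, 1.1, -1.368]
contact_force: [-2.0, -2.3, 7.9]
width: 0.0289
```

```bash
python3 -c "
from h import *
st()"
```

```text
t 14.25 pos [0.5396 0.2936 0.0368] yaw -12.4 tilt 0.09 F [-2.  -2.3  7.9] T [-0.27  0.7  -0.02] w 0.0289 j [0.44 0.18 1.48 0.   1.48 0.66]
```

Floor contact (7.9 N up, height matches the cup floor). Release slowly.

>>> arm_command([
  [-0.02,0,0,0,0,0,0.38],
  [-0.02,0,0,0,0,0,0.42],
  [-0.02,0,0,0,0,0,0.5],
  [-0.02,0,0,0,0,0,0.6],
  [-0.02,0,0,0,0,0,0.6],
], squeeze=20)

```text
time: 14.88
ee_pos: [0.5396, 0.2936, 0.0372]
tcp_rot: [1.367, 1.1, -1.368]
contact_force: [1.0, 0.4, 0.6]
width: 0.0514
```

```bash
python3 -c "
from h import *
st()
for c in('side','top'):
    im=arm.capture(c);x,y=(165,230) if c=='side' else (40,115)
    w=200
    cv2.imwrite(f'pics/{c}10.png',cv2.resize(im[y:y+150,x:x+w,::-1],None,fx=800/w,fy=800/w,interpolation=2))
"
```

```text
t 14.88 pos [0.5396 0.2936 0.0372] yaw -12.4 tilt 0.1 F [1.  0.4 0.6] T [-0.01  0.01 -0.01] w 0.0514 j [0.44 0.18 1.48 0.   1.48 0.66]
```

View pics/side10.png

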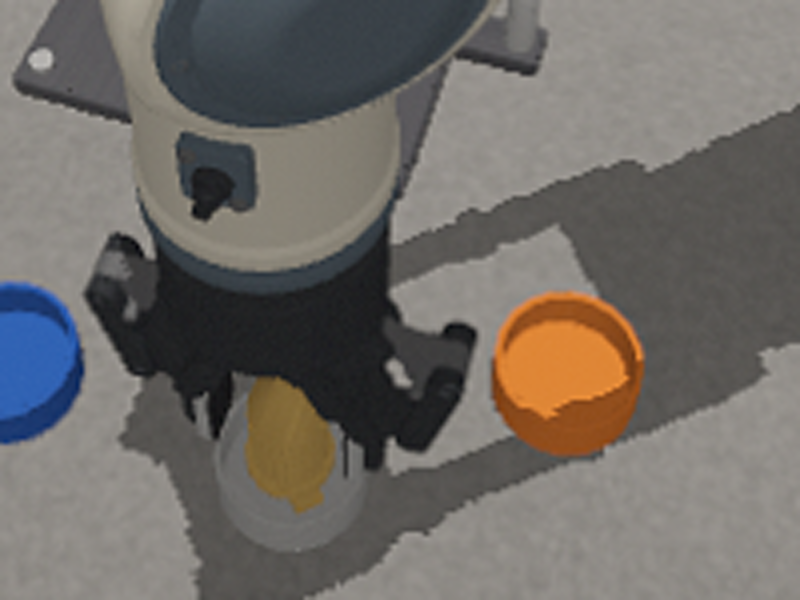

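The nozzle stands free in the cup (zoom about (290,440)) with the fingers apart on both sides. Retreat straight up.

>>> arm_command([
  [-0.6,0,0,0,0,0,0.7],
  [-1.6,0,0,0,0,0,0.7],
  [-3,0,0,0,0,0,0.7],
  [-4.5,0,0,0,0,0,0.7],
  [-6,0,0,0,0,0,0.7],
])

```text
time: 15.6
ee_pos: [0.5398, 0.2935, 0.1899]
tcp_rot: [1.368, 1.1, -1.367]
contact_force: [0.6, -0.3, -0.5]
width: 0.0599
```

>>> arm_command([
  [0,0,1.5,0,0,0,0.7],
  [0,0,3,0,0,0,0.7],
  [0,0,3,0,0,0,0.7],
  [0,0,3,0,0,0,0.7],
])

```text
time: 16.1
ee_pos: [0.5238, 0.2206, 0.1907]
tcp_rot: [1.37, 1.1, -1.365]
contact_force: [-0.2, 1.1, 0.1]
width: 0.0596
```

```bash
python3 -c "
from h import *
st()
for c in('side','top'):
    im=arm.capture(c);x,y=(165,230) if c=='side' else (40,115)
    w=200
    cv2.imwrite(f'pics/{c}11.png',cv2.resize(im[y:y+150,x:x+w,::-1],None,fx=800/w,fy=800/w,interpolation=2))
for z in (.004,.019,.067,.087):
  print(z,(proj('side',(.539,.2935,z))-[165,230]+.5)*4-.5)
"
```

```text
t 16.1 pos [0.5238 0.2206 0.1907] yaw -12.4 tilt 0.16 F [-0.2  1.1  0.1] T [ 0.03 -0.05 -0.05] w 0.0596 j [ 0.34 -0.    1.4   0.    1.74  0.56]
0.004 [289.88162148 475.93534007]
0.019 [288.75712712 460.68872271]
0.067 [284.88437531 408.02550754]
0.087 [283.13494503 384.15808398]
```

View pics/side11.png

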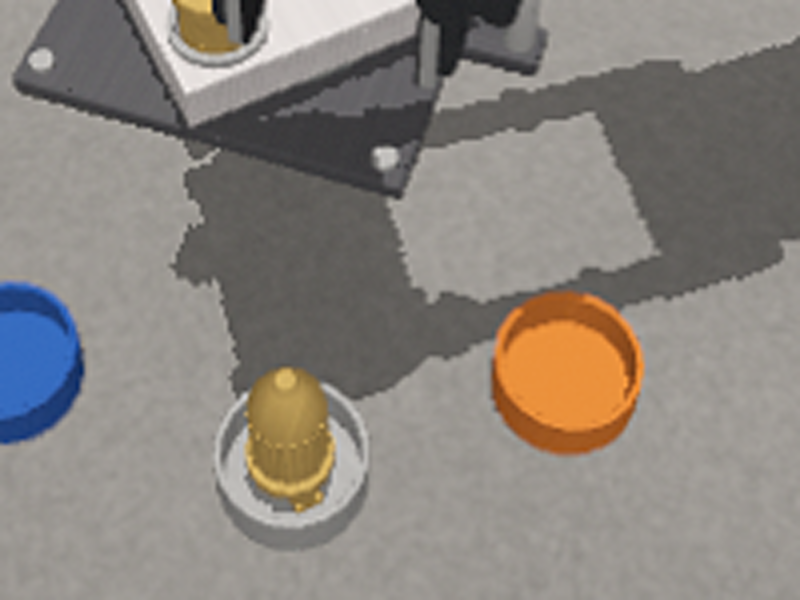

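View pics/top11.png

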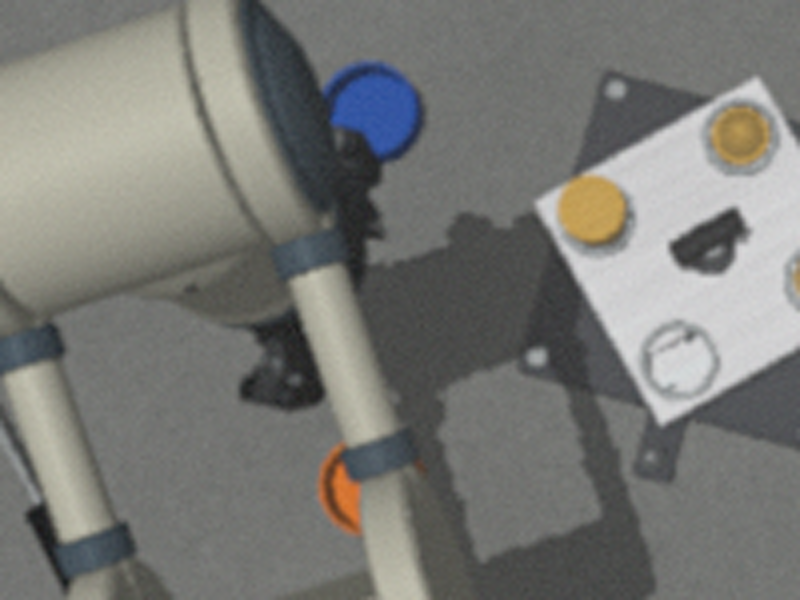

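The nozzle stands upright in the steel cup: its tip is at zoomed (286,375), and the projection predicts (283,384). The arm is clear.

>>> arm_command([
  [0,0,0,0,0,0,0.7],
  [0,0,0,0,0,0,0.7],
])

```text
time: 16.45
ee_pos: [0.5237, 0.2216, 0.1899]
tcp_rot: [1.367, 1.101, -1.366]
contact_force: [-1.2, 0.2, -0.7]
width: 0.0594
```

```bash
python3 -c "
from h import *
st();print(arm.hand_in())"
```

```text
t 16.45 pos [0.5237 0.2216 0.1899] yaw -12.3 tilt 0.11 F [-1.2  0.2 -0.7] T [ 0.02  0.05 -0.04] w 0.0594 j [0.34 0.   1.4  0.   1.74 0.56]
the job is handed in; nothing more can be done
None
```

The job is handed in after about 16.5 s; it gave no verdict, so what follows rests on my own checks.

- **Turret:** I turned it about 29° anticlockwise by the handle, which put the long nozzle at the pointer. The measured nozzle position was within about 4 mm of the index point.
- **Unscrewing and lift:** I turned the nozzle 92° anticlockwise while the turret stayed put. A short trial lift showed it was free, and then I lifted it straight out.
- **Placing:** I lowered it into the empty steel cup until the wrist felt floor contact of about 8 N, opened the gripper slowly and backed away upwards.

The last side picture shows the nozzle standing upright in the cup, roughly central and released, with the arm about 75 mm to the side and 190 mm up. Its tip was about 2–3 pixels (about 5 mm) from where I predicted.

The two cameras disagreed by 2–4 mm on the turret axis, the nozzle and the cup. That is well inside the tolerances, so I used values in between. In the last top picture the arm hid the cup, so the final check is from the side camera only.

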